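# Fit the replacement lamp in the lamp house

### The job

Fit the replacement lamp: lift the dust plug out of the lamp house's socket and hang it by its loop handle on the parking hook at the side of the house, then take the lamp from its cup, lower its two lugs through the socket's slots, push it in against the spring and turn it clockwise (seen from above), about a quarter turn, to its stop. Finish while still holding the lamp: keep your grip on it and keep it pressed fully home, its flange down on the collar, so that a colleague can nip up the clamp screw (let go, the spring lifts it again). Leave the beaker, the timer and the screwdriver where they are.

Things in the scene. Friction and masses are not known exactly. Their poses are not given: they have to be found in the camera images.
- lamp_house: Grey instrument case fixed on the worktop, 120 (x) x 150 (y) x 88 mm high, on its top centre an aluminium bayonet collar 58 mm across, rising to 106 mm. Origin: centre of its underside; x points to its back (light port and switch are on the -x front), y to its left side, z up. A clamp screw with knurled head stands out of the collar's front to 45 mm from the axis.
- socket_mouth (a point): Centre of the collar's flat rim, 106 mm above the worktop; axes as lamp_house. The rim is a 6 mm thick lip with a 33 mm hole and, on its +y and -y sides, two slots 12 mm wide that reach 24 mm from the axis: the lamp's lugs go down through these. Below the collar a 34 mm bore goes on down, the sprung contact plate in it.
- socket_track (a point): On the socket's axis at the underside of the lip, 6 mm below the rim. Lugs are clear below the lip when the lamp's flange is under 5 mm above the rim; they then turn clockwise from above (only so) 1.53 rad, from mid-slot to a hard stop (slot play adds 0.1). No catch: a turned lamp not pressed is lifted by the spring until the lugs bear on the lip, flange 5 mm up.
- contact_plate (a joint): The sprung contact plate in the socket, how far it is pressed down, m: 0 free, 0.014 with the lamp fully home. The lamp meets it 14 mm above home; it pushes back with 3 N at first and 10 N at home.
- parking_hook: Steel hook on the house's left (+y) side, part of the house, same origin and axes: a level rod 8 mm thick along house +y, axis 100 mm above the worktop, from a plate (30 mm wide, face 78 mm from the house's centre, top 110 mm high) to an upturned end 140 mm from the house's centre, whose tip is 115 mm high.
- hook_seat (a point): Top of the hook's rod, mid-length (104 mm above the worktop, 113 mm to +y of the house's centre): the plug's grip bar comes to rest here. Axes as lamp_house.
- dust_plug: Black dust plug, 50 g, loose in the socket's mouth: flange 54 mm across, 4 mm thick; spigot below it 27 mm across, 12 mm long; upright flat loop handle above it, 8 mm thick (plug x), 44 mm wide (plug y). The loop's opening: 32 mm wide, 4 to 34 mm above the origin; the solid grip bar above it: 34 to 50 mm. Origin: centre of the flange's underside, z up.
- plug_eye (a point): Middle of the underside of the dust plug's grip bar (34 mm above the plug's origin), which shall rest on the hook's rod. Axes as dust_plug.
- lamp: Lamp cartridge, 0.10 to 0.21 kg: barrel 30 mm across; two lugs to its +y and -y (8 mm wide, 24 to 29 mm above the origin, ends 20.5 mm from the axis); flange 48 mm across (40 to 44 mm); finned neck 42 mm across to 53 mm; black wing grip 12 mm thick (x), 40 mm wide (y, in line with the lugs), 53 to 80 mm. A half turn makes no difference. Origin: centre of its lower end, z up.
- lamp_flange (a point): Centre of the underside of the lamp's flange, 40 mm above the lamp's origin; fully home it lies at socket_mouth. Axes as lamp.
- lamp_grip (a point): Where to grip the lamp: on the axis inside the wing grip, 74 mm above the lamp's origin; the fingers close along lamp x.
- lamp_cup: Grey transport cup in which the lamp stands, fixed: 55 mm across, 41 mm high, foot 72 mm across, inside 45 mm across, inner floor 4 mm above the worktop. Origin: centre of its underside.
- beaker: Small empty glass beaker, 44 mm across, 55 mm high; a bystander. Origin: centre of its underside.
- timer: White bench timer, 62 x 66 x 18 mm, lying flat; a bystander. Origin: centre of its underside.
- screwdriver: Screwdriver lying on the worktop, 182 mm long, yellow handle; a bystander. Origin: centre of its underside.
Mind the look-alikes: they are no part of the job. What is shaped like the dust_plug but green or red is not meant.

How it is judged:
By the outcome, as a careful person would: the job done as asked, in the order asked, and still so for the second after the job is handed in, while the arm keeps its last pose, push and grip.
It also fails if it takes over 64 s, if anything falls off the work surface, if the arm or the gripper's body presses on something with over 40 N, if the wrist force passes 120 N, or if a joint passes its speed limit or range.

### The arm

A 6-joint arm with a two-finger parallel gripper is mounted at the origin on a cart in front of the work surface, level with it; the furniture and walls round the work are solid. World frame = base frame: x ahead of the robot, y to its left, z up, the work surface at z = 0. Lengths are in m, angles in degrees, forces in N, time in s.
With the tool pointing down it reaches from about 0.4 to 0.825 m from the base axis. Payload 7 kg.
Tool frame: the origin (TCP) lies midway between the tips of the shut fingers; the grasp point (between the pads) lies 19 mm behind it; z points along the fingers, y is the direction in which the jaws open and shut (so a half turn about z gives the same grasp; the last joint's range is limited). The gripper opens to 88 mm and grips with 3 to 60 N. Pads are 19 mm wide; open, the fingers measure 130 mm over their backs; the gripper's body (78 mm by 193 mm) begins 47 mm behind the grasp point.
Start: joints at [-57.004, 20.546, 0.682, 0, -70.136, -16.507], TCP at [0.192, -0.647, 0.227] pointing down, gripper open.
Joint ranges: [-176.03, 176.03], [-82.01, 121.73], [-58.28, 71.71], [-173.87, 95.51], [-174.79, -0.11], [-173.66, 173.66]. Speed limits (degrees/s): [136.94, 136.94, 172.46, 180, 180, 180].

### API

Orientations are given as [roll, pitch, yaw] about the fixed x, y, z axes, in that order (R = Rz(yaw) Ry(pitch) Rx(roll)).
In Python, from plant import ctrl gives the robot as it stands. The module is installed in compiled form; this text tells all that it offers.
- The arm moves only by the tool arm_command, never from a script. Its argument "targets" is a list that holds one entry, the list of rows, each a list of 7 numbers: the turn, a rotation vector about the world's x, y, z in rad, then the shift along the world's x, y, z in cm, then the opening, from 0 (shut) to 1 (fully open). A call has 1 to 8 rows; each row is the pose to reach, as a shift and turn from the pose commanded when the call began; what a row does not reach only later rows make up. A row lasts 1/12 s, in which the tool goes at most 41.7 mm and 7.16 degrees, less where a joint would pass 70% of its speed; a pose out of reach is approached as far as the arm can. A call with a gripper value outside its range is refused whole. The fingers move at their own pace and stop on an object; the grip force is fixed at half the most. Time passes only in rows, so rows that repeat a pose let the fingers close. It gives the time, the measured TCP pose, the force and the opening at its end, in the units of the state.
- ctrl.get_obs(): the state, without advancing time (a new reading comes with each control period).
- ctrl.snapshot(name): name is "scene" or "top" or "wrist"; returns the picture (384x512x3 uint8, blue, green, red); there is no depth.
- ctrl.camera_model(name): a dict with "K" (3x3 intrinsics, pixels), "distortion" ([k1, k2, p1, p2, k3] as OpenCV has them; the pictures are not rectified), "xyz" and "rotation" of the camera in the world. Camera axes: x right, y up, looking along -z (the intrinsics and any distortion apply to the point x, -y, -z); pixel columns grow to the right and rows downward; lengths in m; the calibration is good to about 2 mm. A picture is of the moment at which its call begins: read the wrist's pose just before it. camera_model takes no time and is no camera call; for the wrist camera it gives the pose at the moment of the call.
- ctrl.close_job(): hands the job in, once; it reports no verdict.
The state is a dict: "clock": time; "joint_pos": joint angles; "qvel": joint speeds; "tau": joint torques, N m; "tool_pos": TCP position; "orientation": TCP orientation; "force": force on the tool from outside, world axes, zero at the start; "moment": the same for the moment, N m; "opening": finger opening in m.
Only numpy, scipy, OpenCV 4.12 (cv2) and the standard library are available. Lean on these libraries where they do the work, as an engineer would, in place of code of your own. Each camera call takes 0.05 s, during which the arm holds its last target. There are 200 camera calls.

## Working session

There is one attempt and no reset: what is moved stays moved. The work goes in short steps, Python scripts to look and compute and a tool call to move; the robot and the scene stay as the last step left them, time stands still between calls to the robot, and variables do not carry over. Pictures are saved under pics/ and viewed, about 8 in all and at most 12, crops included, and the job is handed in when it is done.

Besides the shell and the picture viewer there is one more tool, called after ">>>" by a JSON object that holds its "fn" and its "kwargs". arm_command: Moves the arm, as the interface text tells. Its arguments: {"type":"object","properties":{"targets":{"type":"array","items":{"type":"array","items":{"type":"array","items":{"type":"number"}}}}},"required":["targets"]}

```bash
mkdir -p pics; cat > h.py <<'E'
from plant import ctrl
import numpy as np, cv2
from scipy.spatial.transform import Rotation as R
def cam(n):
    c=ctrl.camera_model(n); Rm=np.array(c["rotation"],float)
    if Rm.shape!=(3,3): Rm=R.from_euler('xyz',Rm,degrees=True).as_matrix()
    return np.array(c["K"],float),np.array(c["distortion"],float),np.array(c["xyz"],float),Rm
def proj(C,P):
    K,d,t,Rm=C; P=np.atleast_2d(P); p=(P-t)@Rm; p=p*[1,-1,-1]
    return cv2.projectPoints(p.reshape(-1,1,3),np.zeros(3),np.zeros(3),K,d)[0].reshape(-1,2)
def ray(C,uv):
    K,d,t,Rm=C
    u=cv2.undistortPoints(np.array(uv,float).reshape(-1,1,2),K,d).reshape(-1,2)
    return t,np.c_[u[:,0],-u[:,1],-np.ones(len(u))]@Rm.T
def onz(C,uv,z):
    t,r=ray(C,uv); return t+r*((z-t[2])/r[:,2])[:,None]
E
python3 - <<'E'
from h import *
print(ctrl.get_obs())
for n in("scene","top"):
    print(n,ctrl.camera_model(n)); cv2.imwrite(f"pics/{n}0.png",ctrl.snapshot(n))
print(ctrl.camera_model("wrist"))
E
```

```text
{'clock': 0.0, 'joint_pos': array([-5.70014078e+01,  2.05929309e+01,  6.33944255e-01, -1.92717969e-02,
       -7.01362184e+01, -1.65070042e+01]), 'qvel': array([ 0.08456583,  0.01997899, -0.040686  , -0.03958594,  0.04575095,
       -0.00475284]), 'tau': array([-3.29181212e-04, -5.82721174e+01,  2.93075484e+01,  6.99774876e+00,
        7.04835678e-03, -1.70997755e-04]), 'tool_pos': array([ 0.19144718, -0.64677224,  0.22560977]), 'orientation': array([ 1.79903571e+02, -9.68342446e-03, -1.63514967e+02]), 'force': array([-0.08285501,  0.07492592,  0.62008051]), 'moment': array([ 0.0187218 , -0.02810409,  0.03336245]), 'opening': 0.08778792891558689}
scene {'K': array([[347.1123735 ,   0.        , 253.45019808],
       [  0.        , 347.1123735 , 188.82798015],
       [  0.        ,   0.        ,   1.        ]]), 'distortion': array([0.01791464, 0.        , 0.        , 0.        , 0.        ]), 'xyz': array([-0.2589177 ,  0.49210381,  0.50636995]), 'rotation': array([  65.87023942,   -0.65981468, -127.36913345])}
top {'K': array([[366.79982766,   0.        , 249.18493814],
       [  0.        , 366.79982766, 185.31340759],
       [  0.        ,   0.        ,   1.        ]]), 'distortion': array([-0.06080547,  0.        ,  0.        ,  0.        ,  0.        ]), 'xyz': array([ 0.32209166, -0.05648433,  1.0172488 ]), 'rotation': array([  8.59778652,   0.1539792 , -88.74203023])}
{'K': array([[324.20126466,   0.        , 257.60020941],
       [  0.        , 324.20126466, 189.08805238],
       [  0.        ,   0.        ,   1.        ]]), 'distortion': array([-0.03441297,  0.        ,  0.        ,  0.        ,  0.        ]), 'xyz': array([ 0.11170735, -0.67054959,  0.38317546]), 'rotation': array([-1.76990786e+01, -6.73099644e-02,  1.06502337e+02])}
```

View pics/top0.png

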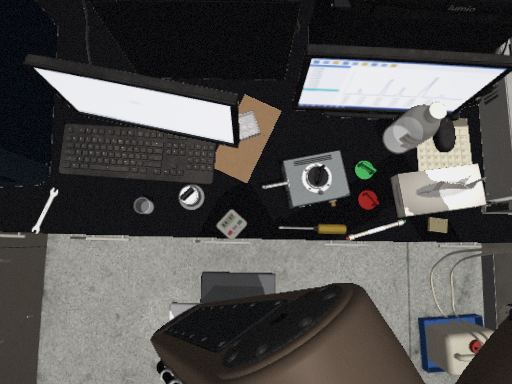

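View pics/scene0.png

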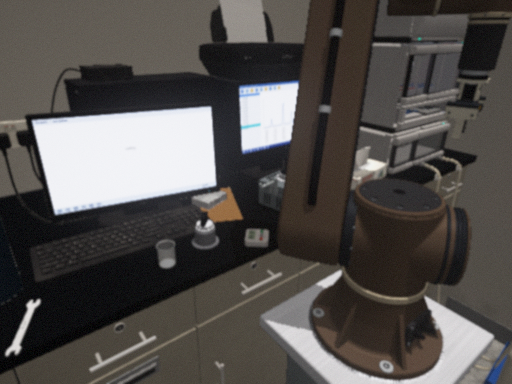

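Plug candidates: black at (317,177) in the collar (meant), green at (365,170) and red at (368,200), which are look-alikes. The lamp is in its cup at (191,197). Next is a close crop plus the first measurement.

```bash
python3 - <<'E'
from h import *
C=cam("top"); im=cv2.imread("pics/top0.png")
a=cv2.resize(im[140:220,255:385],None,fx=5,fy=5,interpolation=cv2.INTER_CUBIC)
b=cv2.resize(im[170:220,160:225],None,fx=5,fy=5,interpolation=cv2.INTER_CUBIC)
o=np.zeros((400+250,650,3),np.uint8); o[:400]=a; o[400:,:325]=b
o=cv2.resize(o,(600,600)) if 0 else o
o=o[:600]
o=cv2.convertScaleAbs(o,alpha=1.5,beta=20); cv2.imwrite("pics/crop1.png",o)
print("collar",onz(C,[[317,178]],.106),"cup",onz(C,[[191,197]],.08), onz(C,[[191,197]],.02))
print("house top corners?",onz(C,[[284,160],[341,151],[349,199],[291,207]],.088))
print("monitors",onz(C,[[297,108],[445,117],[236,143],[40,68]],.1))
E
```

```text
collar [[ 0.48213728 -0.22174354  0.106     ]] cup [[0.43002812 0.09838851 0.08      ]] [[0.43693791 0.10830303 0.02      ]]
house top corners? [[ 0.53075566 -0.13962297  0.088     ]
 [ 0.55817422 -0.28838321  0.088     ]
 [ 0.43260776 -0.30692088  0.088     ]
 [ 0.40906823 -0.15836486  0.088     ]]
monitors [[ 0.66832881 -0.1717979   0.1       ]
 [ 0.65518744 -0.56647043  0.1       ]
 [ 0.57019419 -0.01458999  0.1       ]
 [ 0.77349695  0.52946579  0.1       ]]
```

View pics/crop1.png

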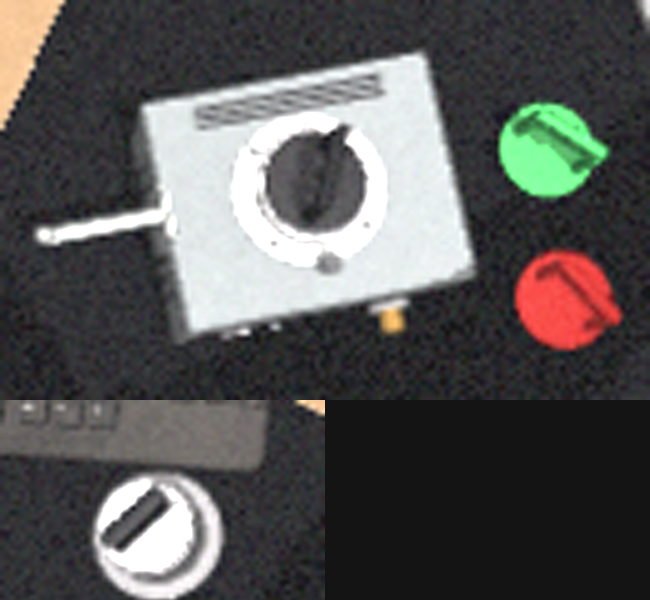

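Black plug sits in the collar with its bar at about -22°. The hook is at the left of the crop (40-165, 225), and the house yaw is about 10°. I'm moving to look from above the plug.

>>> {"fn": "arm_command", "kwargs": {"targets": [[[0,0,0,0,0,4],[0,0,0.1,0,0,8],[0,0,0.2,2,3,8],[0,0,0.3,4,6,8],[0,0,0.4,6,9,8],[0,0,0.5,8,12,8],[0,0,0.6,10.3,15,8],[0,0,0.7,12.6,18.4,8]]]}}

```text
invalid input
```

>>> {"fn": "arm_command", "kwargs": {"targets": [[[0,0,0.1,2.2,3.2,0],[0,0,0.2,4.5,6.6,0],[0,0,0.2,6.8,10,0],[0,0,0.2,9,13.2,0],[0,0,0.2,11.2,16.5,0],[0,0,0.2,13.5,20,0],[0,0,0.2,16.5,24,-1],[0,0,0.2,16.5,24,-1]]]}}

```text
invalid input
```

>>> {"fn": "arm_command", "kwargs": {"targets": [[[0,0,0,0,0,4,1],[0,0,0.1,0,0,8,1],[0,0,0.2,2,3,8,1],[0,0,0.3,4,6,8,1],[0,0,0.4,6,9,8,1],[0,0,0.5,8,12,8,1],[0,0,0.6,10.3,15,8,1],[0,0,0.7,12.6,18.4,8,1]]]}}

```text
clock: 0.77
tool_pos: [0.318, -0.4619, 0.3062]
orientation: [180.0, 0.0, -123.2]
force: [1.2, -1.2, 1.0]
opening: 0.0877
```

>>> {"fn": "arm_command", "kwargs": {"targets": [[[0,0,0.1,2.2,3.2,0,1],[0,0,0.2,4.5,6.6,0,1],[0,0,0.2,6.8,10,0,1],[0,0,0.2,9,13.2,0,1],[0,0,0.2,11.2,16.5,0,1],[0,0,0.2,13.5,20,0,1],[0,0,0.2,16.5,24,-1,1],[0,0,0.2,16.5,24,-1,1]]]}}

```text
clock: 1.43
tool_pos: [0.4847, -0.2192, 0.2953]
orientation: [180.0, 0.1, -111.8]
force: [-1.1, -0.4, 0.4]
opening: 0.0874
```

```bash
python3 - <<'E'
from h import *
o=ctrl.get_obs();print(o["clock"],o["tool_pos"],o["orientation"],o["joint_pos"].round(1))
np.save("c1.npy",np.array(cam("wrist"),dtype=object),allow_pickle=True)
im=ctrl.snapshot("wrist");cv2.imwrite("pics/w1r.png",im)
cv2.imwrite("pics/w1.png",cv2.resize(im,(768,576),interpolation=cv2.INTER_CUBIC))
E
```

```text
1.4333 [ 0.48466701 -0.21919786  0.29534789] [ 1.79954241e+02  5.02177987e-02 -1.11776080e+02] [ -3.2   4.8 -10.8  -0.1 -74.4 -18.5]
```

View pics/w1.png

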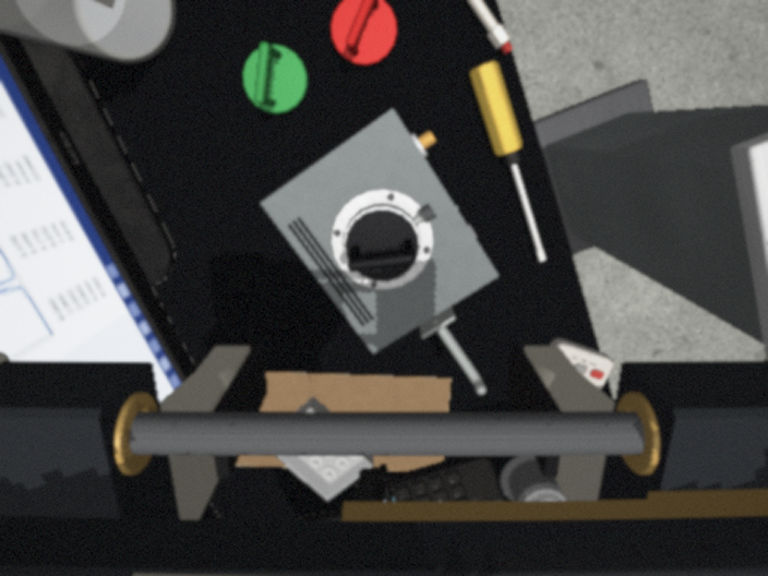

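```bash
python3 - <<'E'
from h import *
im=cv2.imread("pics/w1r.png")
c=im[115:265,165:335]
c=cv2.resize(c,None,fx=4,fy=4,interpolation=cv2.INTER_CUBIC)
c=(255*(c/255.)**.45).astype(np.uint8)
cv2.imwrite("pics/crop2.png",c)
E
```

```text
(no output)
```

View pics/crop2.png

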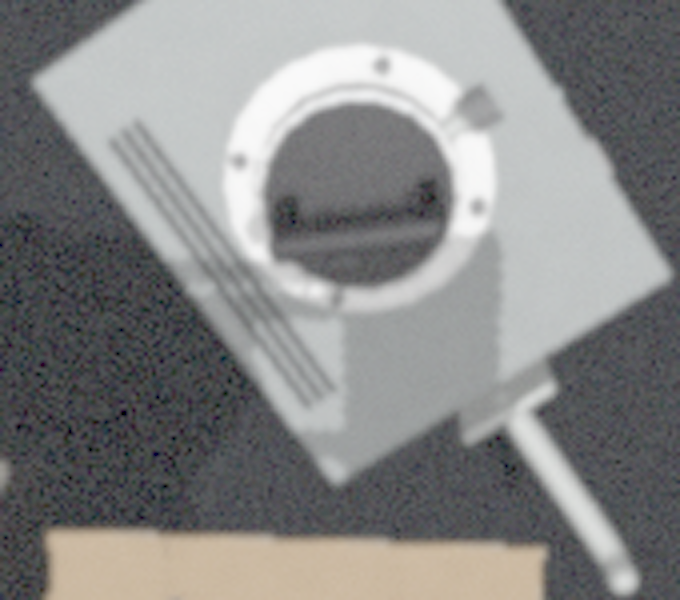

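```bash
python3 - <<'E'
from h import *
C=tuple(np.load("c1.npy",allow_pickle=True))
f=lambda p,z:onz(C,np.array([165,115])+np.atleast_2d(p)/4.-.375,z)[:,:2].round(4)
print("bar",f([[275,243],[442,230],[358,237]],.156),"flange",f([[358,195]],.110), f([[265,195],[452,195]],.11))
b=f([[275,243],[442,230]],.156);d=b[1]-b[0];print("bar ang",np.degrees(np.arctan2(d[1],d[0])))
h=f([[32,80],[338,487],[672,272]],.088);print("corners",h,"centre",(h[0]+h[2])/2)
for a,b in((0,1),(1,2)): d=h[b]-h[a];print(np.linalg.norm(d),np.degrees(np.arctan2(d[1],d[0])))
k=np.r_[f([[513,415]],.104),f([[625,575]],.115)];d=k[1]-k[0];print("hook",k,np.degrees(np.arctan2(d[1],d[0])))
print("base ring",f([[360,179]],.09))
E
```

```text
bar [[ 0.5049 -0.2292]
 [ 0.467  -0.2175]
 [ 0.4861 -0.2233]] flange [[ 0.4867 -0.2229]] [[ 0.5101 -0.2322]
 [ 0.4631 -0.2135]]
bar ang 162.8441702310322
corners [[ 0.5616 -0.283 ]
 [ 0.5292 -0.1346]
 [ 0.4118 -0.1625]] centre [ 0.4867  -0.22275]
0.15189575372603406 102.31605657793739
0.12066967307488656 -166.63169716878647
hook [[ 0.4699 -0.1441]
 [ 0.456  -0.0887]] 104.08490229233279
base ring [[ 0.4864 -0.2228]]
```

The plug is at (0.486, -0.223) with its bar at 163°. The house is at (0.4866, -0.2228) with a yaw of about 13°. I'm descending and gripping across the 44 mm loop width.

>>> {"fn": "arm_command", "kwargs": {"targets": [[[0,0,0.08,0.17,-0.38,-4,1],[0,0,0.08,0.17,-0.38,-8,1],[0,0,0.08,0.17,-0.38,-12,1],[0,0,0.08,0.17,-0.38,-15,1],[0,0,0.08,0.17,-0.38,-16.7,1],[0,0,0.08,0.17,-0.38,-16.7,0.3],[0,0,0.08,0.17,-0.38,-16.7,0.3],[0,0,0.08,0.17,-0.38,-16.7,0.3]]]}}

```text
clock: 2.15
tool_pos: [0.4851, -0.2275, 0.1309]
orientation: [-179.9, -0.0, -107.3]
force: [-0.2, -0.4, -0.2]
opening: 0.0726
```

>>> {"fn": "arm_command", "kwargs": {"targets": [[[0,0,0,0,0,0,0.2],[0,0,0,0,0,0,0.2],[0,0,0,0,0,0,0.2],[0,0,0,0,0,0,0.2],[0,0,0,0,0,0,0.2],[0,0,0,0,0,0,0.2]]]}}

```text
clock: 2.65
tool_pos: [0.4846, -0.2271, 0.1302]
orientation: [-179.9, 0.0, -107.3]
force: [-1.5, 1.7, 5.5]
opening: 0.0437
```

Gripped: the opening is 43.7 mm. Next: lift, carry beyond the hook's end and turn +30°.

>>> {"fn": "arm_command", "kwargs": {"targets": [[[0,0,0,0,0,1.5,0.2],[0,0,0,0,0,4,0.2],[0,0,0.1,0,0,6,0.2],[0,0,0.2,-0.7,3.3,6,0.2],[0,0,0.3,-1.5,7,6,0.2],[0,0,0.4,-2.3,10.7,6,0.2],[0,0,0.5,-3.1,14.4,6,0.2],[0,0,0.527,-3.9,18,6,0.2]]]}}

```text
clock: 3.32
tool_pos: [0.4444, -0.0457, 0.1895]
orientation: [-180.0, 0.0, -76.9]
force: [1.8, 0.2, -0.5]
opening: 0.0434
```

>>> {"fn": "arm_command", "kwargs": {"targets": [[[0,0,0,0,0,-2,0.2],[0,0,0,0,0,-5,0.2],[0,0,0,0,0,-7.9,0.2],[0,0,0,0,0,-7.9,0.2],[0,0,0,0,0,-7.9,0.2]]]}}

```text
clock: 3.73
tool_pos: [0.4443, -0.0473, 0.11]
orientation: [179.8, -0.0, -77.1]
force: [0.1, 0.1, 0.8]
opening: 0.0439
```

```bash
python3 - <<'E'
from h import *
o=ctrl.get_obs();print(o["clock"],o["tool_pos"],o["orientation"],o["force"])
a=ctrl.snapshot("wrist");cv2.imwrite("pics/w2r.png",a)
b=ctrl.snapshot("scene");cv2.imwrite("pics/s2r.png",b)
p=proj(cam("scene"),[[.461,-.113,.104],[.445,-.043,.12]]);print(p)
u,v=p[1].astype(int)
c=cv2.resize(b[max(0,v-50):v+50,max(0,u-65):u+65],(780,600))[:, :400] if 0 else cv2.resize(b[max(0,v-45):v+45,max(0,u-45):u+45],(400,400))
o=np.zeros((400,933,3),np.uint8); o[:,:533]=cv2.resize(a,(533,400)); o[:,533:]=c
o=cv2.resize(o,(800,343)); cv2.imwrite("pics/p2.png",(255*(o/255.)**.6).astype(np.uint8))
E
```

```text
3.7333 [ 0.44428371 -0.0473455   0.10998841] [ 1.79788942e+02 -3.43049802e-02 -7.71453466e+01] [0.06175074 0.10654674 0.82785065]
[[266.80242939 183.26188931]
 [251.14021005 185.62456715]]
```

View pics/p2.png

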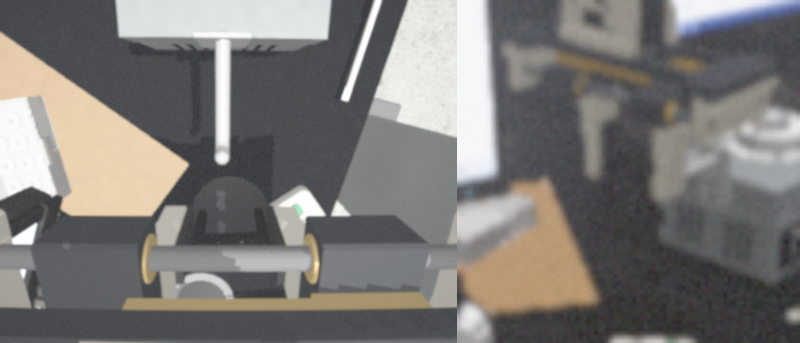

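```bash
python3 - <<'E'
from h import *
im=cv2.imread("pics/w2r.png"); C=cam("wrist"); g=im.min(2).astype(int)
s=533/512*800/933
for r in (60,80,100,130,150):
    rr=int(r/s); x=np.where(g[rr,230:265]>150)[0]+230; 
    if len(x): print(rr,x.min(),x.max(),onz(C,[[(x.min()+x.max())/2,rr]],.104))
print("tip",onz(C,[[222/s,153/s]],.115))
E
```

```text
67 242 256 [[ 0.47015135 -0.13537117  0.104     ]]
89 242 256 [[ 0.46796144 -0.12544156  0.104     ]]
112 242 256 [[ 0.46558939 -0.11467914  0.104     ]]
145 242 256 [[ 0.4620234  -0.09848686  0.104     ]]
168 247 254 [[ 0.45864563 -0.08679922  0.104     ]]
tip [[ 0.45947463 -0.08763728  0.115     ]]
```

>>> {"fn": "arm_command", "kwargs": {"targets": [[[0,0,0,0.4,0.1,0,0.2],[0,0,0,0.6,-0.9,0,0.2],[0,0,0,0.8,-1.9,0,0.2],[0,0,0,1.1,-3.0,0,0.2],[0,0,0,1.3,-4.0,0,0.2],[0,0,0,1.55,-5.0,0,0.2],[0,0,0,1.8,-6.0,0,0.2],[0,0,0,2.0,-6.9,0,0.2]]]}}

```text
clock: 4.5
tool_pos: [0.4655, -0.1173, 0.1107]
orientation: [-180.0, -0.0, -77.2]
force: [-0.3, -0.2, -0.4]
opening: 0.0436
```

>>> {"fn": "arm_command", "kwargs": {"targets": [[[0,0,0,0,0,-0.5,0.2],[0,0,0,0,0,-0.9,0.2],[0,0,0,0,0,-1.2,0.2],[0,0,0,0,0,-1.4,0.2],[0,0,0,0,0,-1.4,0.2]]]}}

```text
clock: 4.92
tool_pos: [0.4648, -0.1158, 0.0959]
orientation: [179.9, 0.0, -77.1]
force: [0.8, 0.1, -0.9]
opening: 0.0435
```

```bash
python3 - <<'E'
from h import *
o=ctrl.get_obs();print(o["clock"],o["tool_pos"],o["force"],o["moment"])
a=ctrl.snapshot("wrist");cv2.imwrite("pics/w3r.png",a)
a=cv2.resize(a[0:290,130:390],None,fx=2,fy=2)
cv2.imwrite("pics/p3.png",(255*(a/255.)**.6).astype(np.uint8))
E
```

```text
4.9167 [ 0.46478282 -0.11575495  0.09591238] [ 0.78973248  0.14177921 -0.9272327 ] [-0.01262469  0.14612258 -0.0356322 ]
```

View pics/p3.png

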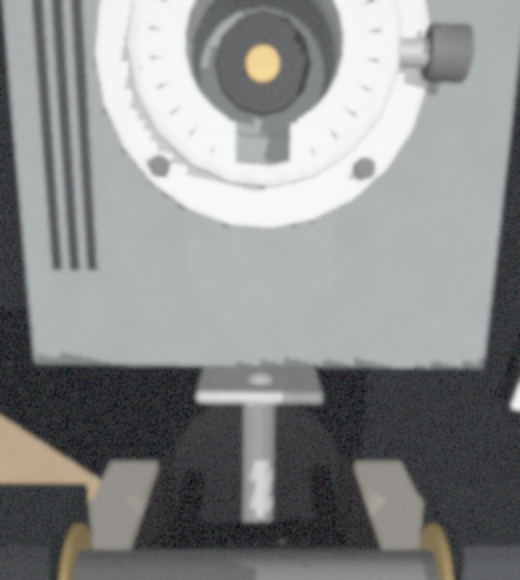

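```bash
python3 - <<'E'
from h import *
C=cam("wrist"); f=lambda p,z:onz(C,np.array([130,0])+np.atleast_2d(p)/2.-.25,z)[:,:2]
s=f([[263,163]],.106)[0]; c=f([[262,187]],.106)[0]
for y in (12,12.6,13.3):
    a=np.radians(y);u=np.array([-np.sin(a),np.cos(a)])
    print(y,"axis from slot",s-.024*u,"from collar edge",c-.029*u)
e=f([[187,50],[342,50]],.106);print(e,e.mean(0))
q=f([[35,362],[485,365]],.088);d=q[1]-q[0];print("house side edge ang",np.degrees(np.arctan2(d[1],d[0])),np.linalg.norm(d),q.mean(0))
r=f([[258,410],[258,515]],.104);d=r[0]-r[1];print("rod",r,np.degrees(np.arctan2(d[1],d[0])))
h=f([[197,400],[323,402]],.110);d=h[1]-h[0];print("plate ang",np.degrees(np.arctan2(d[1],d[0])))
E
```

```text
12 axis from slot [ 0.48683563 -0.22216357] from collar edge [ 0.48695242 -0.22211097]
12.6 axis from slot [ 0.48708118 -0.22211003] from collar edge [ 0.48724914 -0.22204627]
13.3 axis from slot [ 0.48736694 -0.22204432] from collar edge [ 0.48759443 -0.22196687]
[[ 0.50230181 -0.21707024]
 [ 0.47094639 -0.22425967]] [ 0.4866241  -0.22066495]
house side edge ang -167.50656461814498 0.12029113136554699 [ 0.47094074 -0.14931129]
rod [[ 0.46994017 -0.14209816]
 [ 0.46341391 -0.11372253]] -77.04750158483895
plate ang -168.07489434723254
```

>>> {"fn": "arm_command", "kwargs": {"targets": [[[0,0,0,0,0,-0.2,0.2],[0,0,0,0,0,-0.2,0.2],[0,0,0,0,0,-0.2,0.7],[0,0,0,0,0,-0.2,0.7],[0,0,0,0,0,-0.2,0.7],[0,0,0,0,0,-0.2,0.7],[0,0,0,0,0,-0.2,0.7],[0,0,0,0,0,-0.2,0.7]]]}}

```text
clock: 5.63
tool_pos: [0.4653, -0.116, 0.0946]
orientation: [-180.0, 0.0, -77.2]
force: [1.1, -1.0, -0.0]
opening: 0.0616
```

Plug released. I'm lifting straight up, then moving to the lamp.

>>> {"fn": "arm_command", "kwargs": {"targets": [[[0,0,0,0,0,2,0.75],[0,0,0,0,0,5,0.8],[0,0,0,0,0,9,1],[0,0,0,0,0,11,1],[0,0,0,0,0,11,1]]]}}

```text
clock: 6.05
tool_pos: [0.4681, -0.1162, 0.2098]
orientation: [-179.5, -0.1, -77.1]
force: [1.0, 0.7, -0.1]
opening: 0.0839
```

```bash
python3 - <<'E'
from h import *
o=ctrl.get_obs();print(o["clock"],o["tool_pos"],o["opening"])
a=ctrl.snapshot("wrist");cv2.imwrite("pics/w4r.png",a)
E
```

```text
6.05 [ 0.46808757 -0.11616578  0.20976519] 0.08387799588260117
```

>>> {"fn": "arm_command", "kwargs": {"targets": [[[0,0,0.1,-0.4,2.7,0,1],[0,0,0.2,-0.9,5.5,0,1],[0,0,0.3,-1.4,8.5,0,1],[0,0,0.4,-1.9,11.5,0,1],[0,0,0.5,-2.4,14.5,0,1],[0,0,0.52,-2.9,17.5,0,1],[0,0,0.52,-3.2,20,0,1],[0,0,0.52,-3.2,20,0,1]]]}}

```text
clock: 6.77
tool_pos: [0.4327, 0.0869, 0.2038]
orientation: [180.0, 0.0, -47.2]
force: [0.8, 0.4, 0.4]
opening: 0.0877
```

```bash
python3 - <<'E'
from h import *
o=ctrl.get_obs();print(o["clock"],o["tool_pos"],o["orientation"])
np.save("c5.npy",np.array(cam("wrist"),dtype=object),allow_pickle=True)
b=ctrl.snapshot("wrist");cv2.imwrite("pics/w5r.png",b)
a=cv2.imread("pics/w4r.png")
o=np.hstack([a[:290,60:440],b[:290,60:440]]);o=cv2.resize(o,(800,305))
cv2.imwrite("pics/p5.png",(255*(o/255.)**.6).astype(np.uint8))
E
```

```text
6.7667 [0.43265708 0.08688243 0.20382747] [ 1.79977437e+02  2.83794663e-02 -4.72128663e+01]
```

View pics/p5.png

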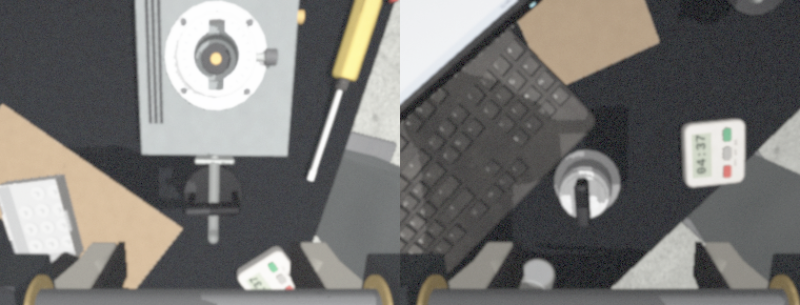

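```bash
python3 - <<'E'
from h import *
b=cv2.imread("pics/w5r.png")
a=cv2.resize(b[135:225,195:285],(540,540),interpolation=cv2.INTER_CUBIC)
cv2.imwrite("pics/p6.png",(255*(a/255.)**.5).astype(np.uint8))
E
```

```text
(no output)
```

View pics/p6.png

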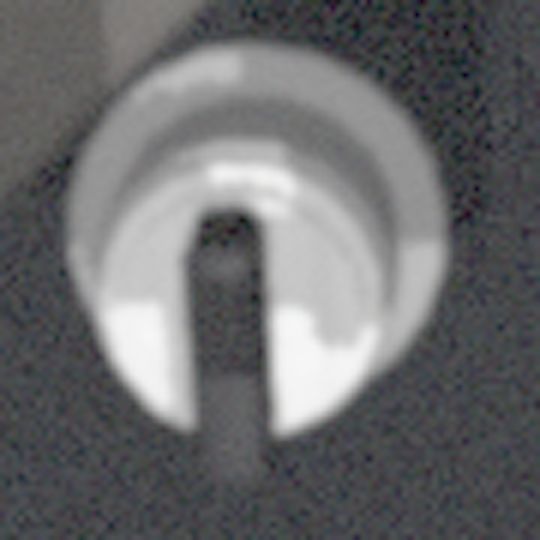

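```bash
python3 - <<'E'
from h import *
C=tuple(np.load("c5.npy",allow_pickle=True)); q=np.array([195,135])
f=lambda p,z:onz(C,q+np.atleast_2d(p)/6.-.42,z)[:,:2]
print("flange c",f([[242,302],[100,295],[385,295]],.048))
w=f([[238,478],[228,320]],.084);d=w[0]-w[1];print("near end",w[0],"ang",np.degrees(np.arctan2(d[1],d[0])))
print("lamp c from near end",w[0]-.02*d/np.linalg.norm(d))
print("cup foot",f([[257,215],[66,215],[446,215]],.004))
ce=f([[242,302]],.048)[0]; u=d/np.linalg.norm(d)
P=[np.r_[ce+s*.02*u,z] for s in(1,-1) for z in(.084,.057)]
print((proj(C,P)+.42-q)*6)
E
```

```text
flange c [[0.44032971 0.11169531]
 [0.45868215 0.12701447]
 [0.42350772 0.09443762]]
near end [0.42755158 0.12339821] ang 134.9141900072941
lamp c from near end [0.44167252 0.10923491]
cup foot [[0.44294958 0.10890056]
 [0.46951844 0.13348857]
 [0.4167022  0.08459057]]
[[233.93036334 494.40775463]
 [245.35303973 432.16171741]
 [217.8486734  243.41097153]
 [231.06950327 199.38047033]]
```

>>> {"fn": "arm_command", "kwargs": {"targets": [[[0,0,0.038,0.9,2.3,-2,1],[0,0,0.038,0.9,2.3,-5,1],[0,0,0.038,0.9,2.3,-8,1],[0,0,0.038,0.9,2.3,-10,1],[0,0,0.038,0.9,2.3,-10,1],[0,0,0.038,0.9,2.3,-10,1]]]}}

```text
clock: 7.32
tool_pos: [0.4416, 0.1057, 0.1037]
orientation: [179.8, 0.0, -45.2]
force: [0.0, 0.1, 0.2]
opening: 0.0876
```

>>> {"fn": "arm_command", "kwargs": {"targets": [[[0,0,0,0,0,-2,1],[0,0,0,0,0,-3.5,1],[0,0,0,0,0,-4.3,1],[0,0,0,0,0,-4.3,1]]]}}

```text
clock: 7.65
tool_pos: [0.4421, 0.1065, 0.0613]
orientation: [179.9, 0.0, -45.2]
force: [-0.4, 0.4, -0.7]
opening: 0.0878
```

>>> {"fn": "arm_command", "kwargs": {"targets": [[[0,0,0,-0.05,0.35,-0.1,1],[0,0,0,-0.05,0.35,-0.1,0.4],[0,0,0,-0.05,0.35,-0.1,0],[0,0,0,-0.05,0.35,-0.1,0],[0,0,0,-0.05,0.35,-0.1,0],[0,0,0,-0.05,0.35,-0.1,0],[0,0,0,-0.05,0.35,-0.1,0],[0,0,0,-0.05,0.35,-0.1,0]]]}}

```text
clock: 8.32
tool_pos: [0.4418, 0.1105, 0.0606]
orientation: [-180.0, -0.0, -45.2]
force: [0.4, -0.4, -0.4]
opening: 0.0467
```

>>> {"fn": "arm_command", "kwargs": {"targets": [[[0,0,0,0,0,0,0],[0,0,0,0,0,0,0],[0,0,0,0,0,0,0],[0,0,0,0,0,0,0],[0,0,0,0,0,0,0],[0,0,0,0,0,0,0]]]}}

```text
clock: 8.82
tool_pos: [0.4417, 0.1105, 0.0605]
orientation: [180.0, 0.0, -45.2]
force: [-0.6, 0.1, -0.1]
opening: 0.0117
```

Lamp gripped: the opening is 11.7 mm on the wing. I'm lifting and carrying it high over the hook to above the socket, turning -32° on the way.

>>> {"fn": "arm_command", "kwargs": {"targets": [[[0,0,0,0,0,2,0],[0,0,0,0,0,5,0],[0,0,0,0,0,8.5,0],[0,0,0,0,0,12,0],[0,0,0,0,0,15,0],[0,0,-0.06,0.1,-2,15,0],[0,0,-0.14,0.5,-5,15,0],[0,0,-0.22,1,-8.3,15,0]]]}}

```text
clock: 9.48
tool_pos: [0.4517, 0.0274, 0.2112]
orientation: [-179.9, 0.0, -57.9]
force: [1.0, 0.1, -1.9]
opening: 0.0122
```

>>> {"fn": "arm_command", "kwargs": {"targets": [[[0,0,-0.08,0.5,-3.3,0,0],[0,0,-0.16,1,-6.6,0,0],[0,0,-0.24,1.5,-10,0,0],[0,0,-0.32,2,-13.5,0,0],[0,0,-0.342,2.5,-17,0,0],[0,0,-0.342,3,-20.5,0,0],[0,0,-0.342,3.5,-23.5,0,0],[0,0,-0.342,3.5,-25,0,0]]]}}

```text
clock: 10.15
tool_pos: [0.4869, -0.2255, 0.2099]
orientation: [179.9, -0.0, -77.5]
force: [-0.4, -0.7, -0.5]
opening: 0.0118
```

>>> {"fn": "arm_command", "kwargs": {"targets": [[[0,0,0,0,0,-2,0],[0,0,0,0,0,-3,0],[0,0,0,0,0,-3.5,0],[0,0,0,0,0,-3.5,0],[0,0,0,0,0,-3.5,0]]]}}

```text
clock: 10.57
tool_pos: [0.4868, -0.222, 0.1757]
orientation: [180.0, -0.0, -77.3]
force: [0.1, 0.6, -0.1]
opening: 0.0113
```

```bash
python3 - <<'E'
from h import *
o=ctrl.get_obs();print(o["clock"],o["tool_pos"],o["orientation"],o["force"])
C=cam("wrist");np.save("c7.npy",np.array(C,dtype=object),allow_pickle=True)
b=ctrl.snapshot("wrist");cv2.imwrite("pics/w7r.png",b)
t=o["tool_pos"];print(proj(C,[t,t-[0,0,.0565],[.487,-.2221,.106]]))
a=cv2.resize(b[130:270,180:340],(800,700),interpolation=cv2.INTER_CUBIC)[:600]
cv2.imwrite("pics/p7.png",(255*(a/255.)**.6).astype(np.uint8))
E
```

```text
10.5667 [ 0.48679132 -0.22202202  0.17567953] [ 1.79966243e+02 -3.12246019e-03 -7.73297168e+01] [ 0.07335706  0.63703911 -0.10787352]
[[256.60902335 246.2748623 ]
 [256.85914217 208.60695903]
 [256.65104802 202.07460836]]
```

View pics/p7.png

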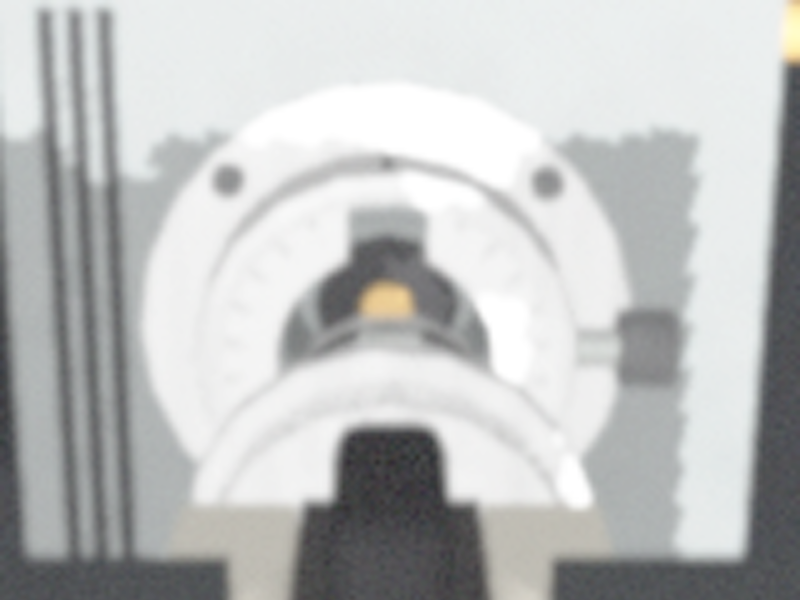

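```bash
python3 - <<'E'
from h import *
C=tuple(np.load("c7.npy",allow_pickle=True)); t=np.array([.48679,-.22202]);zo=.17568-.0565
a=np.radians(-77.33);u=np.r_[np.cos(a),np.sin(a)]
for n,c,r,z in [("flange up",t,.024,zo+.044),("flange low",t,.024,zo+.040),("lug end up",t,.0205,zo+.029),("lug lo",t,.0205,zo+.024),("barrel lo",t,.015,zo),("wing top",t,.020,zo+.08),("wing bot",t,.02,zo+.053),("neck top",t,.021,zo+.053),
  ("slot",np.r_[.487,-.2221],.024,.106),("collar",np.r_[.487,-.2221],.029,.106)]:
    f=lambda r:(proj(C,[np.r_[c+u*r,z]])[0]-[180,130]+.4)*5
    print(n,f(r).round(),"px/mm",(f(r)-f(r-.001))[1].round(1))
E
```

```text
flange up [385. 336.] px/mm -8.5
flange low [385. 324.] px/mm -8.4
lug end up [386. 323.] px/mm -7.9
lug lo [386. 310.] px/mm -7.7
barrel lo [386. 294.] px/mm -6.9
wing top [384. 507.] px/mm -10.1
wing bot [385. 399.] px/mm -8.8
neck top [385. 390.] px/mm -8.8
slot [385. 206.] px/mm -6.7
collar [385. 172.] px/mm -6.8
```

The lamp sits about 3 mm toward -tool x in the grip: the wing foot is at row 428 against a predicted 399, and the lug and barrel agree. Its slot bearing is aligned. I'm correcting and lowering.

>>> {"fn": "arm_command", "kwargs": {"targets": [[[0,0,0,0.1,-0.28,0,0],[0,0,0,0.1,-0.28,-0.6,0],[0,0,0,0.1,-0.28,-1.2,0],[0,0,0,0.1,-0.28,-1.6,0],[0,0,0,0.1,-0.28,-1.6,0]]]}}

```text
clock: 11.03
tool_pos: [0.487, -0.2251, 0.1583]
orientation: [179.9, 0.1, -77.4]
force: [0.1, -0.5, -1.5]
opening: 0.0116
```

>>> {"fn": "arm_command", "kwargs": {"targets": [[[0,0,0,0,0,-0.4,0],[0,0,0,0,0,-0.8,0],[0,0,0,0,0,-1.2,0],[0,0,0,0,0,-1.5,0],[0,0,0,0,0,-1.5,0],[0,0,0,0,0,-1.5,0]]]}}

```text
clock: 11.53
tool_pos: [0.4876, -0.2253, 0.1443]
orientation: [180.0, 0.0, -77.4]
force: [-0.1, -0.3, -0.9]
opening: 0.0117
```

Barrel is in without contact. Next the lugs.

>>> {"fn": "arm_command", "kwargs": {"targets": [[[0,0,0,0,0,-0.3,0],[0,0,0,0,0,-0.5,0],[0,0,0,0,0,-0.7,0],[0,0,0,0,0,-0.9,0],[0,0,0,0,0,-0.9,0],[0,0,0,0,0,-0.9,0]]]}}

```text
clock: 12.03
tool_pos: [0.4879, -0.2254, 0.1358]
orientation: [-180.0, -0.0, -77.4]
force: [-0.4, 0.3, 1.6]
opening: 0.0118
```

>>> {"fn": "arm_command", "kwargs": {"targets": [[[0,0,0,0,0,-0.2,0],[0,0,0,0,0,-0.4,0],[0,0,0,0,0,-0.6,0],[0,0,0,0,0,-0.8,0],[0,0,0,0,0,-1.0,0],[0,0,0,0,0,-1.0,0],[0,0,0,0,0,-1.0,0]]]}}

```text
clock: 12.62
tool_pos: [0.488, -0.2254, 0.1259]
orientation: [-180.0, -0.0, -77.4]
force: [-1.8, 1.7, 6.8]
opening: 0.0121
```

>>> {"fn": "arm_command", "kwargs": {"targets": [[[0,0,0,0,0,-0.1,0],[0,0,0,0,0,-0.2,0],[0,0,0,0,0,-0.3,0],[0,0,0,0,0,-0.4,0],[0,0,0,0,0,-0.45,0],[0,0,0,0,0,-0.45,0],[0,0,0,0,0,-0.45,0]]]}}

```text
clock: 13.2
tool_pos: [0.4881, -0.2255, 0.1224]
orientation: [-180.0, -0.0, -77.4]
force: [-5.0, 3.8, 14.5]
opening: 0.0115
```

Seated on the rim: force 14.5 N. I'm easing up 1.5 mm and turning clockwise about the lamp's axis, compensating for the 3 mm grip offset.

>>> {"fn": "arm_command", "kwargs": {"targets": [[[0,0,0,-0.04,0.05,0.15,0],[0,0,-0.12,-0.07,0.05,0.15,0],[0,0,-0.24,-0.11,0.04,0.15,0],[0,0,-0.36,-0.16,0.04,0.15,0],[0,0,-0.48,-0.19,0.05,0.15,0],[0,0,-0.6,-0.23,0.06,0.15,0],[0,0,-0.72,-0.26,0.08,0.15,0],[0,0,-0.77,-0.28,0.09,0.15,0]]]}}

```text
clock: 13.87
tool_pos: [0.4862, -0.2249, 0.1236]
orientation: [-179.8, 0.0, -121.9]
force: [-0.4, -0.8, 9.1]
opening: 0.0121
```

```bash
python3 - <<'E'
from h import *
o=ctrl.get_obs();print({k:np.round(o[k],3) for k in("clock","tool_pos","orientation","force","moment","opening","joint_pos")})
E
```

```text
{'clock': np.float64(13.867), 'tool_pos': array([ 0.486, -0.225,  0.124]), 'orientation': array([-1.79837e+02,  2.30000e-02, -1.21869e+02]), 'force': array([-0.376, -0.844,  9.054]), 'moment': array([-0.209,  0.161,  0.039]), 'opening': np.float64(0.012), 'joint_pos': array([ -3.806,  12.734, -25.069,   0.072, -52.043, -28.107])}
```

>>> {"fn": "arm_command", "kwargs": {"targets": [[[0,0,-0.12,-0.03,0.02,0,0],[0,0,-0.24,-0.06,0.04,0,0],[0,0,-0.36,-0.08,0.07,0,0],[0,0,-0.48,-0.1,0.1,0,0],[0,0,-0.6,-0.12,0.14,0,0],[0,0,-0.68,-0.13,0.17,0,0],[0,0,-0.72,-0.13,0.18,0,0],[0,0,-0.72,-0.13,0.18,0,0]]]}}

```text
clock: 14.53
tool_pos: [0.4849, -0.2231, 0.1236]
orientation: [-179.9, 0.1, -162.9]
force: [-1.0, 0.4, 8.1]
opening: 0.0121
```

```bash
python3 - <<'E'
from h import *
o=ctrl.get_obs();print({k:np.round(o[k],3) for k in("clock","tool_pos","orientation","force","moment","opening","joint_pos")})
E
```

```text
{'clock': np.float64(14.533), 'tool_pos': array([ 0.485, -0.223,  0.124]), 'orientation': array([-1.79895e+02,  1.25000e-01, -1.62889e+02]), 'force': array([-0.967,  0.359,  8.134]), 'moment': array([-0.154,  0.209, -0.024]), 'opening': np.float64(0.012), 'joint_pos': array([-3.6080e+00,  1.2562e+01, -2.5300e+01,  6.9000e-02, -5.1984e+01,
       -6.9324e+01])}
```

Now turn slowly on to the stop, watching the moment.

>>> {"fn": "arm_command", "kwargs": {"targets": [[[0,0,-0.02,0,0,0,0],[0,0,-0.04,0,0,0,0],[0,0,-0.06,0,0,0,0],[0,0,-0.06,0,0,0,0],[0,0,-0.06,0,0,0,0]]]}}

```text
clock: 14.95
tool_pos: [0.4849, -0.2227, 0.1236]
orientation: [-179.9, 0.1, -166.2]
force: [-0.4, 3.0, 9.5]
opening: 0.0118
```

```bash
python3 - <<'E'
from h import *
o=ctrl.get_obs();print({k:np.round(o[k],3) for k in("clock","tool_pos","orientation","force","moment","opening")})
E
```

```text
{'clock': np.float64(14.95), 'tool_pos': array([ 0.485, -0.223,  0.124]), 'orientation': array([-1.79934e+02,  1.34000e-01, -1.66162e+02]), 'force': array([-0.433,  3.022,  9.464]), 'moment': array([0.89 , 0.317, 0.144]), 'opening': np.float64(0.012)}
```

>>> {"fn": "arm_command", "kwargs": {"targets": [[[0,0,-0.03,0,0,0,0],[0,0,-0.06,0,0,0,0],[0,0,-0.08,0,0,0,0],[0,0,-0.08,0,0,0,0],[0,0,-0.08,0,0,0,0]]]}}

```text
clock: 15.37
tool_pos: [0.4849, -0.2227, 0.1235]
orientation: [-179.9, 0.1, -170.7]
force: [-1.8, 2.3, 9.0]
opening: 0.0119
```

```bash
python3 - <<'E'
from h import *
o=ctrl.get_obs();print({k:np.round(o[k],3) for k in("clock","tool_pos","orientation","force","moment","opening")})
E
```

```text
{'clock': np.float64(15.367), 'tool_pos': array([ 0.485, -0.223,  0.124]), 'orientation': array([-1.79937e+02,  1.30000e-01, -1.70686e+02]), 'force': array([-1.85 ,  2.313,  9.047]), 'moment': array([0.94 , 0.275, 0.762]), 'opening': np.float64(0.012)}
```

At the stop: the moment rose from 0.14 to 0.76 Nm over about 89-93° of turn. Pressing home.

>>> {"fn": "arm_command", "kwargs": {"targets": [[[0,0,0,0,0,-0.1,0],[0,0,0,0,0,-0.2,0],[0,0,0,0,0,-0.25,0],[0,0,0,0,0,-0.3,0],[0,0,0,0,0,-0.3,0],[0,0,0,0,0,-0.3,0],[0,0,0,0,0,-0.3,0]]]}}

```text
clock: 15.95
tool_pos: [0.4854, -0.2229, 0.1228]
orientation: [-179.9, 0.2, -170.6]
force: [-6.0, 6.3, 26.2]
opening: 0.0125
```

```bash
python3 - <<'E'
from h import *
o=ctrl.get_obs();print({k:np.round(o[k],3) for k in("clock","tool_pos","orientation","force","moment","opening")})
C=cam("wrist");b=ctrl.snapshot("wrist");cv2.imwrite("pics/w8r.png",b);t=ctrl.snapshot("top");cv2.imwrite("pics/t8r.png",t)
a=cv2.resize(b[110:270,150:370],(550,400),interpolation=cv2.INTER_CUBIC)
c=cv2.resize(t[160:220,250:285],(250,400))
o=np.hstack([a,c]);cv2.imwrite("pics/p8.png",(255*(o/255.)**.6).astype(np.uint8))
E
```

```text
{'clock': np.float64(15.95), 'tool_pos': array([ 0.485, -0.223,  0.123]), 'orientation': array([-179.866,    0.219, -170.63 ]), 'force': array([-5.954,  6.277, 26.227]), 'moment': array([2.408, 2.474, 0.702]), 'opening': np.float64(0.012)}
```

View pics/p8.png

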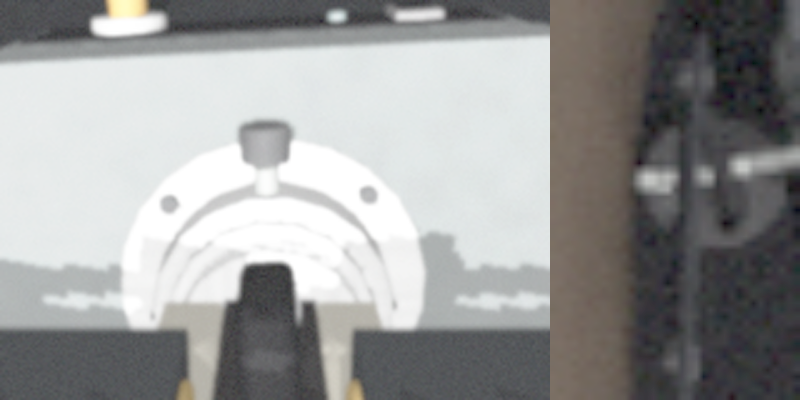

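The flange is down: 26 N, with TCP at 0.1228 (bottom was 0.1224 on insertion). The plug is still on the hook in the top view (right panel, around (720,180)). I'm easing the push slightly and holding for a second to check it is steady.

>>> {"fn": "arm_command", "kwargs": {"targets": [[[0,0,0,0,0,0.06,0],[0,0,0,0,0,0.06,0],[0,0,0,0,0,0.06,0],[0,0,0,0,0,0.06,0],[0,0,0,0,0,0.06,0],[0,0,0,0,0,0.06,0],[0,0,0,0,0,0.06,0],[0,0,0,0,0,0.06,0]]]}}

```text
clock: 16.72
tool_pos: [0.4854, -0.2228, 0.1229]
orientation: [-179.9, 0.2, -170.6]
force: [-5.2, 5.8, 23.9]
opening: 0.0123
```

```bash
python3 - <<'E'
from h import *
o=ctrl.get_obs();print({k:np.round(o[k],4) for k in("clock","tool_pos","orientation","force","moment","opening")})
C=cam("wrist");b=ctrl.snapshot("wrist");cv2.imwrite("pics/w9r.png",b)
b0=cv2.imread("pics/top0.png");t=ctrl.snapshot("top")
# bystanders: shift of patches between start and now
for n,(x,y) in dict(beaker=(143,206),timer=(231,223),driver=(320,229)).items():
    p=b0[y-10:y+10,x-16:x+16];s=t[y-16:y+16,x-22:x+22]
    r=cv2.minMaxLoc(cv2.matchTemplate(s,p,cv2.TM_CCOEFF_NORMED));print(n,r[1],np.array(r[3])-6)
# flange height: flange rim vs predicted
a=cv2.resize(b[190:240,195:325],(780,300),interpolation=cv2.INTER_CUBIC)
cv2.imwrite("pics/p9.png",a)
A=np.array([.487,-.2221]);u=np.r_[np.cos(np.radians(-167.4)),np.sin(np.radians(-167.4))]
for nm,r,z in(("collar",.029,.106),("flange up home",.024,.110),("flange up +3mm",.024,.113),("neck top home",.021,.119),("wing foot home",.02,.119)):
    print(nm,((proj(C,[np.r_[A+r*u,z]])[0]-[195,190]+.4)*6).round())
E
```

```text
{'clock': np.float64(16.7167), 'tool_pos': array([ 0.4854, -0.2228,  0.1229]), 'orientation': array([-179.8807,    0.2044, -170.6383]), 'force': array([-5.2429,  5.7884, 23.9352]), 'moment': array([2.1433, 1.8911, 0.6809]), 'opening': np.float64(0.0123)}
beaker 0.9939732551574707 [0 0]
timer 0.24417200684547424 [4 0]
driver 0.9882646799087524 [0 0]
collar [366.   0.]
flange up home [368.  65.]
flange up +3mm [368.  76.]
neck top home [370. 131.]
wing foot home [370. 141.]
```

View pics/p9.png

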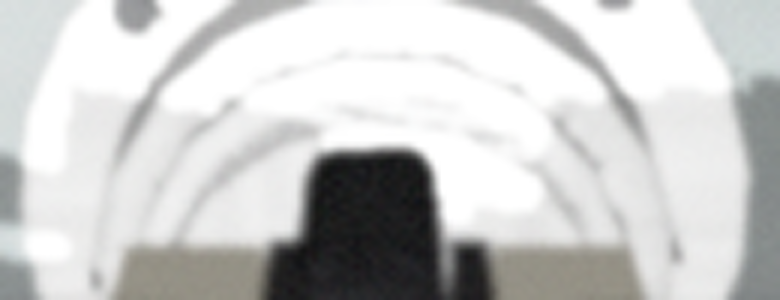

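```bash
python3 -c "
from h import *
print(ctrl.close_job()); o=ctrl.get_obs(); print(o['clock'],o['force'],o['opening'])"
```

```text
the job is handed in; nothing more can be done
None
the job is handed in; nothing more can be done
```

The lamp is fitted and the job is handed in at about 17 s. I lifted the black dust plug out and hung it by its loop on the parking hook. The lamp then went through the slots, was pressed in and turned clockwise until it met a stop. The gripper still holds it and presses it down.

**Last checks**
- **Lamp home:** push was about 24 N upward, against 10 N for the spring alone. The tool was within 0.5 mm of its lowest point on insertion, and the close view shows the flange on the collar with no gap.
- **Turn:** the gripper turned about 93°, slightly past the nominal 88° but within the stated slot play. The moment rose to about 0.7 Nm, which I read as the stop; I did not check it any other way.
- **Grip:** the opening was 12 mm on the wing. The last reading showed side forces of 5 to 6 N, which I left as they were.
- **Plug:** it hung on the rod after release and was still there in the later top view.
- **Bystanders:** the beaker and the screwdriver had not moved. The timer's final image match failed (score 0.24), probably because the arm hid it in the top view. It was last seen in the wrist view taken before I gripped the lamp, and no move went near it.

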